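Pack the corkscrew and foil cutter into the foam-lined case

TASK

Put the corkscrew that lies on the serving board into the matching long, narrow cutout of the foam-lined case, standing on its narrow edge as it does now, and press it down until it is fully home and level. The foil cutter is only perched in its own cutout: press that fully home and level too. Leave everything else on the counter where it stands.

Things in the scene. Friction and masses are not known exactly. Their poses are not given: they have to be found in the camera images.
- case: Fixed open wooden case lined with grey foam, 190 (x) by 250 (y) mm, rim 40 mm high, foam top 38 mm above the counter. Origin: centre of underside. In the foam, at case x,y in mm: long cutout (-45,-42); foil cutter's cutout (42,60); a wider, shorter one, 34 by 98, at (42,-50), to stay empty; a round steel stopper 38 mm across at (-45,72), already seated, 7 mm proud.
- long_cutout (a point): Floor centre of the long cutout, 24 mm below the foam top; axes as the case's. 27 (x) by 121 (y) mm. Two springy tapered bulges on each long wall, 36 mm either side of the middle, 19 mm apart across: they stop the corkscrew with its underside about 11 mm below the foam top; 8 to 14 N push it on to the floor. Home: its origin here, its x along this y either way, top 6 mm proud.
- foil_cutout (a point): Floor centre of the foil cutter's cutout, 24 mm below the foam top; axes as the case's. 45 (x) by 67 (y) mm, two springy tapered bulges on each long wall, 16 mm either side of the middle, 37 mm apart across; 8 to 14 N push the cutter past them to the floor. Home: its origin here, its top 6 mm above the foam.
- corkscrew: Folded waiter's corkscrew: a dark wooden bar with round steel ends, 115 long (its x), 22 wide (its y), 30 mm high (its z), 0.08 to 0.16 kg, standing on its narrow edge on the serving board. Origin: centre of its underside; flat top 30 mm above it. To be gripped across its width from above.
- foil_cutter: Black plastic U-shaped block, 62 long (x), 40 wide (y), 30 mm high (z). Origin: centre of underside. Solid bridge from x=-31 to -3 mm, then two legs 12 mm wide with a 16 mm gap between, to x=31 mm. It starts perched on the bulges of its cutout, about 19 mm proud of the foam and roughly level, its x along the case's y; it only needs pressing.
- board: Wooden serving board fixed to the counter, 210 (x) by 220 (y) by 16 mm thick; the corkscrew, a cork and a metal stopper stand on it. Origin: centre of its underside.
- cork: Wine cork standing on the board, 24 mm across, 44 mm high; leave it. Origin: centre of its underside.
- stopper: Turned steel bottle stopper standing on the board, 40 mm across, 44 mm high; leave it. Origin: centre of its underside.
- jar: Glass jar, 72 mm across, 100 mm high, at the back; leave it. Origin: centre of its underside.
- coasters: Stack of four round coasters, 96 mm across, 24 mm high, at the back; leave it. Origin: centre of its underside.
- wine: Green wine bottle, 74 mm across, 290 mm high, on the right (-y) side; leave it. Origin: centre of its underside.
- wineglass: Stemmed wine glass, 76 mm across, 167 mm high, on the left (+y) side; leave it. Origin: centre of its underside.
Not all that is in view belongs to the job. Leave any turquoise look-alike of the corkscrew alone. There is more than one size of the foil_cutter; the one meant has the size given above.

How it is judged:
By the outcome, as a careful person would: the job done as asked, in the order asked, and still so for the second after the job is handed in, with the robot touching nothing.
It also fails if it takes over 69 s, if anything falls off the work surface, if the arm or the gripper's body presses on something with over 40 N, if the wrist force passes 120 N, or if a joint passes its speed limit or range.

ROBOT

A 6-joint arm with a two-finger parallel gripper is mounted at the origin on the work surface. World frame = base frame: x ahead of the robot, y to its left, z up, the work surface at z = 0. Lengths are in m, angles in rad, forces in N, time in s.
With the tool pointing down it reaches from about 0.35 to 0.775 m from the base axis. Payload 7.3 kg.
Tool frame: the origin (TCP) lies at the centre of the arm's flange, where the gripper is bolted on; the fingertips stand 178 mm ahead of it and the grasp point (between the pads) lies 159 mm ahead of it (tip_extent is the distance from the TCP to the fingertips, in m); z points along the fingers, y is the line along which they close (so a half turn about z gives the same grasp; the last joint's range is limited). The gripper opens to 92 mm and grips with 3 to 60 N. Pads are 19 mm wide; open, the fingers measure 130 mm over their backs; the gripper's body (75 mm by 190 mm) begins 47 mm behind the grasp point.
Start: joints at [-1.319, 0.342, 1.524, -0, 1.275, -0.146], TCP at [0.203, -0.484, 0.405] pointing down, gripper open.
Joint ranges: [-2.53, 2.53], [-0.77, 2.02], [0.04, 2.7], [-1, 4.14], [0.28, 2.66], [-3.11, 3.11]. Speed limits (rad/s): [2.57, 2.57, 3.14, 3.14, 3.14, 3.14].

INTERFACE

Orientations are given as [roll, pitch, yaw] about the fixed x, y, z axes, in that order (R = Rz(yaw) Ry(pitch) Rx(roll)).
In Python, from cell import * gives the robot as it stands.
- The arm moves only by the tool arm_command, never from a script. Its arguments are lists of equal length, an entry for each row: "xyz": the shift along the world's x, y, z in mm, a list of three; "spin": the turn about the world's z in degrees. In form: {"xyz": [[tx, ty, tz], ...], "spin": [spin, ...]}. A call has 1 to 20 rows; each row shifts and turns the commanded pose from where the row before left it; what a row does not reach is not made up. A row lasts 1/10 s, in which the tool goes at most 50 mm and 8.59 degrees, less where a joint would pass 70% of its speed; a pose out of reach is approached as far as the arm can. A call with a gripper value outside its range is refused whole. "jaw" is the opening, from -1 (shut) to 1 (fully open), set as the call begins (left out, the last holds). The fingers move at their own pace and stop on an object; "squeeze" is the grip in N (left out, the last holds). Time passes only in rows, so rows that do not move let the fingers close. It gives the time, the measured TCP pose, the force, the opening and the grip force at its end, in the units of the state.
- observe(): the state, without advancing time (a new reading comes with each control period).
- read_camera(name): name is "scene" or "side" or "wrist"; returns a dict with "img" (400x640x3 uint8, red, green, blue), "depth" (400x640 float32, m along the optical axis (not along the pixel's ray), 0 where there is no reading), "fx", "fy", "cx", "cy" (pixels), "dist_coeffs" ([k1, k2, p1, p2, k3] as OpenCV has them; the pictures are not rectified), "world_from_camera" (4x4, takes a point from camera to world coordinates). Camera axes: x right, y up, looking along -z (the intrinsics and any distortion apply to the point x, -y, -z); pixel columns grow to the right and rows downward; lengths in m; the calibration is good to about 2 mm. A picture is of the moment at which its call begins.
- hand_in(): hands the job in; it is judged then, once.
The state is a dict: "time": time; "qpos": joint angles; "qvel": joint speeds; "joint_efforts": joint torques, N m; "tool_pos": TCP position; "tool_rot": TCP orientation; "contact_force": force on the tool from outside, world axes, zero at the start; "torque": the same for the moment, N m; "opening": finger opening in m; "grip_force": force on a finger pad.
Only numpy, scipy, OpenCV 4.12 (cv2) and the standard library are available. Lean on these libraries where they do the work, as an engineer would, in place of code of your own. Each camera call takes 0.05 s, during which the arm holds its last target. There are 200 camera calls.

## Working session

There is one attempt and no reset: what is moved stays moved. The work goes in short steps, Python scripts to look and compute and a tool call to move; the robot and the scene stay as the last step left them, time stands still between calls to the robot, and variables do not carry over. Pictures are saved under pics/ and viewed, at most 10 in all, crops included, and the job is handed in when it is done.

Besides the shell and the picture viewer there is one more tool, called after "Request:" as name(argument=value, ...), one argument or row to a line, values as JSON. arm_command: Moves the arm, as the interface text tells. Its arguments: {"type":"object","properties":{"xyz":{"type":"array","items":{"type":"array","items":{"type":"number"}}},"spin":{"type":"array","items":{"type":"number"}},"jaw":{"type":"number"},"squeeze":{"type":"number"}},"required":["xyz","spin"]}

```bash
mkdir -p pics; ls
cat > h.py <<'E'
from cell import *
import numpy as np, cv2
def undist(c,px):
    K=np.array([[c['fx'],0,c['cx']],[0,c['fy'],c['cy']],[0,0,1]])
    return cv2.undistortPoints(np.float64(px).reshape(-1,1,2),K,np.float64(c['dist_coeffs'])).reshape(-1,2)
def rays(c,px):
    u=undist(c,px); d=np.c_[u[:,0],-u[:,1],-np.ones(len(u))]
    T=np.array(c['world_from_camera']); return T[:3,3],d@T[:3,:3].T
def plane(c,px,z):
    o,d=rays(c,px); return o+d*((z-o[2])/d[:,2])[:,None]
def cloud(c):
    h,w=c['depth'].shape; v,u=np.mgrid[:h,:w]
    o,d=rays(c,np.c_[u.ravel(),v.ravel()]); P=o+d*c['depth'].reshape(-1,1); P[c['depth'].ravel()==0]=np.nan
    return P.reshape(h,w,3)
def save(n,img): cv2.imwrite(f'pics/{n}.png',cv2.cvtColor(img,cv2.COLOR_RGB2BGR))
E
python3 - <<'E'
from h import *
import pickle
s=observe();print({k:np.round(v,3) for k,v in s.items()})
C={n:read_camera(n) for n in('scene','side','wrist')}
pickle.dump(C,open('c0.pkl','wb'))
for n in C: print(n,np.round(C[n]['world_from_camera'],3).tolist(),C[n]['fx'],(C[n]['depth']>0).mean())
save('a0',cv2.resize(np.vstack([C['scene']['img'],C['side']['img']]),(480*1,600)) )
save('s0',C['scene']['img']);save('s1',C['side']['img'])
E
```

```text
pics
{'time': np.float64(0.0), 'qpos': array([-1.319,  0.343,  1.525,  0.   ,  1.275, -0.146]), 'qvel': array([-0.001, -0.001, -0.001, -0.   ,  0.   , -0.   ]), 'joint_efforts': array([ -0.   , -43.124, -24.423,   0.072,   0.056,  -0.   ]), 'tool_pos': array([ 0.203, -0.484,  0.404]), 'tool_rot': array([-3.14 , -0.   ,  0.398]), 'contact_force': array([ 0.298,  0.23 , -1.212]), 'torque': array([-0.05 ,  0.005,  0.026]), 'grip_force': np.float64(0.0), 'opening': np.float64(0.092)}
scene [[0.863, -0.297, 0.408, 1.016], [0.504, 0.51, -0.697, -0.815], [-0.0, 0.808, 0.59, 0.741], [0.0, 0.0, 0.0, 1.0]] 384.92220146133457 0.9961640625
side [[-0.992, 0.099, -0.075, 0.436], [-0.124, -0.792, 0.597, 0.653], [-0.0, 0.602, 0.799, 0.901], [0.0, 0.0, 0.0, 1.0]] 393.99103472760663 0.99604296875
wrist [[0.389, 0.884, 0.26, 0.274], [-0.921, 0.374, 0.108, -0.454], [-0.001, -0.281, 0.96, 0.386], [0.0, 0.0, 0.0, 1.0]] 329.51468644811814 0.9960390625
```

View pics/s0.png

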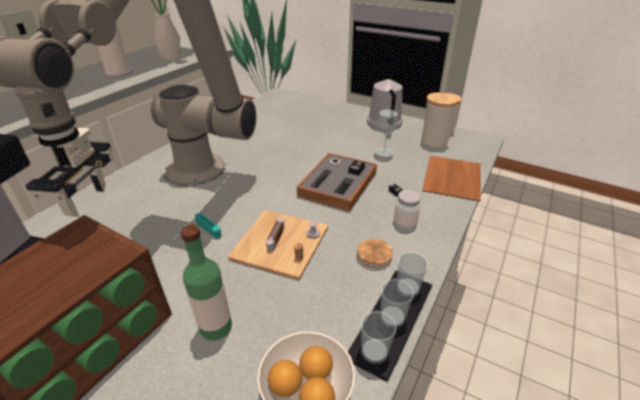

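View pics/s1.png

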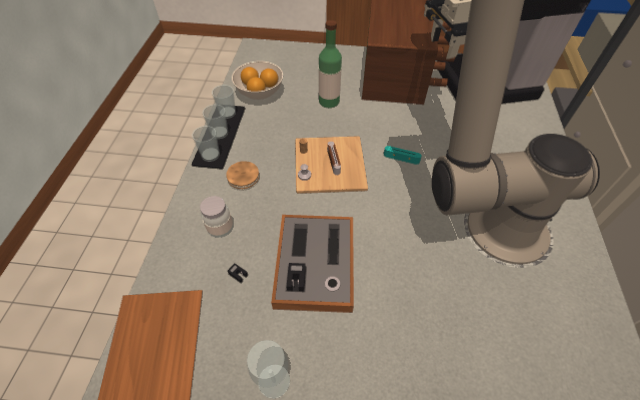

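The scene picture shows the case at (340,180), the board at (280,243) and the corkscrew at (276,233). The side picture has the case at (315,262), its long cutout at (334,245), the perched cutter at (296,276) and the corkscrew at (334,158). The small loose cutter at (238,272) and the turquoise bar at (402,155) are look-alikes.

Run:
```python
from h import *
import pickle
C=pickle.load(open('c0.pkl','rb'));c=C['side'];P=cloud(c)
for n,p,z in [('case',(315,262),.038),('longcut',(334,245),.038),('cutter',(296,276),.057),('steel',(332,283),.045),('cork',(333.5,158),.046),('stop',(305,173),.06),('corkk',(303.5,145),.06),('bd',(330,164),.016),('wine',(330,60),.2)]:
    print(n,plane(c,[p],z).round(3),P[p[1],int(p[0])].round(3))
c=C['scene'];P=cloud(c)
for n,p,z in [('cork',(276,233),.046),('cutter',(356,167),.057),('steel',(336,160),.045)]:
    print(n,plane(c,[p],z).round(3),P[p[1],int(p[0])].round(3))
```

```text
case [[0.505 0.186 0.038]] [0.505 0.185 0.036]
longcut [[0.463 0.132 0.038]] [0.464 0.118 0.015]
cutter [[0.543 0.239 0.057]] [0.545 0.231 0.041]
steel [[0.457 0.241 0.045]] [0.457 0.24  0.044]
cork [[ 0.495 -0.163  0.046]] [ 0.497 -0.165  0.044]
stop [[ 0.569 -0.081  0.06 ]] [ 0.573 -0.103  0.035]
corkk [[ 0.59  -0.192  0.06 ]] [ 0.592 -0.198  0.054]
bd [[ 0.505 -0.165  0.016]] [ 0.505 -0.165  0.016]
wine [[ 0.538 -0.426  0.2  ]] [ 0.54  -0.446  0.187]
cork [[ 0.508 -0.189  0.046]] [ 0.507 -0.187  0.045]
cutter [[0.552 0.217 0.057]] [0.552 0.218 0.057]
steel [[0.461 0.243 0.045]] [0.458 0.248 0.042]
```

Request:
arm_command(
  xyz=[
    [20,24,0],
    [25,26,0],
    [25,26,0],
    [25,26,0],
    [25,26,0],
    [25,26,0],
    [25,26,0],
    [25,26,0],
    [25,26,0],
    [25,26,0],
    [25,26,0],
    [22,26,0],
    [5,4,0],
    [0,0,0],
    [0,0,0],
  ],
  spin=[5,5,5,5.5,5.5,5.5,5.5,5.5,5.5,5.5,5.5,5,4,0,0],
)

```text
time: 1.65
tool_pos: [0.5002, -0.1701, 0.4044]
tool_rot: [-3.141, -0.0, 1.583]
contact_force: [-0.7, 1.2, -0.1]
opening: 0.0918
grip_force: 0.0
```

Run:
```python
from h import *
import pickle
c=read_camera('wrist');pickle.dump(c,open('c1.pkl','wb'));save('w1',c['img'])
s=observe();print(s['time'],s['tool_pos'].round(4),s['tool_rot'].round(3),np.round(c['world_from_camera'],3).tolist())
```

```text
1.7 [ 0.5    -0.1705  0.4046] [-3.141 -0.     1.582] [[1.0, -0.013, -0.003, 0.5], [0.014, 0.96, 0.281, -0.094], [-0.001, -0.281, 0.96, 0.386], [0.0, 0.0, 0.0, 1.0]]
```

View pics/w1.png

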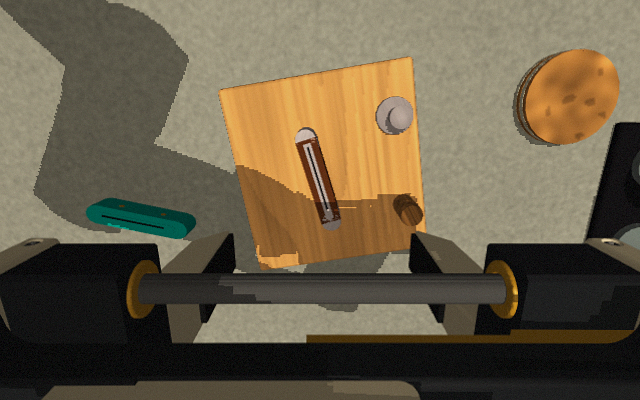

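The wrist picture shows the corkscrew from (305,130) to (333,226), the stopper at (394,116), the cork at (408,209) and the turquoise look-alike at (140,216).

```bash
cat >> h.py <<'E'
def top(c,lo,hi,box,zc):
    """min-area rect of the points whose depth height is in lo..hi inside world box; pixels cast to plane zc"""
    P=cloud(c);m=(P[...,2]>lo)&(P[...,2]<hi)&(P[...,0]>box[0])&(P[...,0]<box[1])&(P[...,1]>box[2])&(P[...,1]<box[3])
    n,l,st,_=cv2.connectedComponentsWithStats(m.astype(np.uint8)); k=1+np.argmax(st[1:,4]); m=l==k
    v,u=np.nonzero(m); X=plane(c,np.c_[u,v],zc)[:,:2]
    (cx,cy),(w,h),a=cv2.minAreaRect((X*1000).astype(np.float32))
    if w<h: w,h,a=h,w,a+90
    return dict(n=len(u),c=(round(cx,1),round(cy,1)),size=(round(w,1),round(h,1)),ang=round((a)%180,1),z=np.nanmedian(P[m][:,2]).round(4),px=(u.mean(),v.mean()),mean=X.mean(0).round(4))
E
python3 - <<'E'
from h import *
import pickle
c=pickle.load(open('c1.pkl','rb'));C=pickle.load(open('c0.pkl','rb'))
b=(.44,.55,-.26,-.08)
for d in (c,C['scene'],C['side']): print(top(d,.037,.055,b,.046))
# triangulated height of centre: wrist vs side, scene
def tri(a,pa,b,pb):
    o1,d1=rays(a,[pa]);o2,d2=rays(b,[pb]);A=np.c_[d1[0],-d2[0]];t=np.linalg.lstsq(A,o2-o1,rcond=None)[0]
    p,q=o1+t[0]*d1[0],o2+t[1]*d2[0];return ((p+q)/2).round(4),np.linalg.norm(p-q).round(4)
T=[top(d,.037,.055,b,.046)['px'] for d in (c,C['scene'],C['side'])]
print(tri(c,T[0],C['scene'],T[1]),tri(c,T[0],C['side'],T[2]))
P=cloud(c);print(P[100,250],P[240,300], top(c,.05,.07,(.5,.65,-.15,-.05),.06),top(c,.05,.07,(.55,.65,-.25,-.15),.06))
E
```

```text
{'n': 2152, 'c': (497.1, -177.7), 'size': (114.7, 22.9), 'ang': 107.7, 'z': np.float64(0.0481), 'px': (np.float64(317.3917286245353), np.float64(178.5018587360595)), 'mean': array([ 0.4964, -0.1755])}
{'n': 252, 'c': (500.5, -184.8), 'size': (120.5, 25.5), 'ang': 107.8, 'z': np.float64(0.045), 'px': (np.float64(274.2579365079365), np.float64(231.54761904761904)), 'mean': array([ 0.5001, -0.1855])}
{'n': 217, 'c': (495.6, -173.0), 'size': (118.2, 23.7), 'ang': 107.6, 'z': np.float64(0.0455), 'px': (np.float64(333.91244239631334), np.float64(155.82027649769586)), 'mean': array([ 0.4952, -0.1723])}
(array([ 0.495 , -0.1776,  0.037 ]), np.float64(0.0026)) (array([ 0.4957, -0.1757,  0.0419]), np.float64(0.0008))
[ 0.42273567 -0.09592519  0.01824763] [ 0.47556265 -0.25800942  0.0184673 ] {'n': 443, 'c': (575.9, -109.1), 'size': (22.4, 21.6), 'ang': 0.8, 'z': np.float64(0.0579), 'px': (np.float64(400.79683972911965), np.float64(116.56884875846501)), 'mean': array([ 0.5761, -0.109 ])} {'n': 456, 'c': (594.1, -208.1), 'size': (27.3, 22.8), 'ang': 136.7, 'z': np.float64(0.0617), 'px': (np.float64(410.25219298245617), np.float64(213.5328947368421)), 'mean': array([ 0.594 , -0.2078])}
```

Request:
arm_command(
  xyz=[
    [-1,-2.5,0],
    [-1,-2.5,0],
    [-1,-2.5,-15],
    [0,0,-35],
    [0,0,-35],
    [0,0,-35],
    [0,0,-35],
    [0,0,-25],
    [0,0,-10],
    [0,0,-5],
    [0,0,0],
    [0,0,0],
  ],
  spin=[6,6,5,0,0,0,0,0,0,0,0,0],
  jaw=0.3,
)

```text
time: 2.9
tool_pos: [0.4978, -0.1779, 0.211]
tool_rot: [3.14, 0.002, 1.881]
contact_force: [0.0, 0.1, -0.4]
opening: 0.0599
grip_force: 0.0
```

Run:
```python
from h import *
import pickle
c=read_camera('side');d=read_camera('wrist')
save('g1',np.hstack([cv2.resize(c['img'][90:240,240:440],(400,300)),cv2.resize(d['img'][100:300,170:470],(400,267))[:267].copy() if 0 else cv2.resize(d['img'],(400,300))]))
s=observe();print(s['time'],s['tool_pos'].round(4),s['tool_rot'].round(3),s['contact_force'].round(1),s['opening'])
```

```text
3.0 [ 0.4977 -0.1777  0.211 ] [3.140e+00 2.000e-03 1.881e+00] [ 1.  -0.4 -0.1] 0.059525867924259096
```

View pics/g1.png

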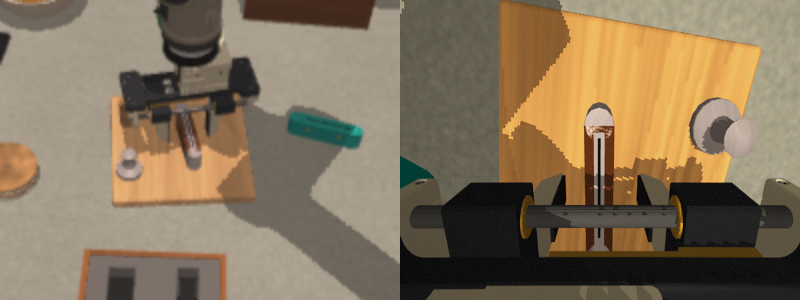

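The fingers straddle the corkscrew centrally. In the wrist half its far end is at about (598,103) and the bar is parallel to the fingers. I close now and lift.

Request:
arm_command(
  xyz=[
    [0,0,0],
    [0,0,0],
    [0,0,0],
    [0,0,0],
    [0,0,0],
    [0,0,0],
    [0,0,0],
    [0,0,0],
  ],
  spin=[0,0,0,0,0,0,0,0],
  jaw=-1,
  squeeze=30,
)

```text
time: 3.8
tool_pos: [0.4973, -0.1775, 0.2097]
tool_rot: [-3.142, -0.0, 1.881]
contact_force: [-0.7, -0.7, 0.9]
opening: 0.0222
grip_force: 30.0
```

Request:
arm_command(
  xyz=[
    [0,0,5],
    [0,0,15],
    [0,0,30],
    [0,0,30],
    [0,0,30],
    [0,0,20],
    [0,0,0],
    [0,0,0],
  ],
  spin=[0,0,0,0,0,0,0,0],
)

```text
time: 4.6
tool_pos: [0.4971, -0.1774, 0.3393]
tool_rot: [-3.142, -0.0, 1.881]
contact_force: [-0.5, 0.8, -2.6]
opening: 0.0219
grip_force: 30.0
```

```bash
cat >> h.py <<'E'
def held(c,s):
    """held corkscrew in the tool frame: far end and side edges of its top, from depth-height mask"""
    P=cloud(c);t=s['tool_pos'];y=s['tool_rot'][2];ax=np.array([np.cos(y),np.sin(y)])
    zt=t[2]-.163
    Q=P[...,:2]-t[:2];a=Q@ax;b=Q@np.array([ax[1],-ax[0]])
    m=(abs(P[...,2]-zt)<.012)&(a>.02)&(a<.085)&(abs(b)<.022)
    v,u=np.nonzero(m);X=plane(c,np.c_[u,v],zt)[:,:2]-t[:2];A=X@ax;B=X@np.array([ax[1],-ax[0]])
    k=(A>.028)&(A<.045)
    return dict(n=m.sum(),z=np.median(P[m][:,2]).round(4),end=np.sort(A)[-3:].round(4),b=np.percentile(B[k],[2,98]).round(4),bend=np.median(B[A>A.max()-.003]).round(4))
E
python3 - <<'E'
from h import *
import pickle
c=read_camera('wrist');s=observe();pickle.dump((c,s),open('c2.pkl','wb'))
print(s['tool_pos'].round(4),s['tool_rot'].round(3),s['contact_force'].round(1),s['opening'],s['grip_force'],held(c,s))
E
```

```text
[ 0.497  -0.1773  0.3386] [-3.140e+00 -1.000e-03  1.881e+00] [ 0.2 -0.1 -1.5] 0.021867394302184005 29.999383985996246 {'n': np.int64(3739), 'z': np.float64(0.1777), 'end': array([0.0579, 0.0583, 0.0583]), 'b': array([-0.0099,  0.0115]), 'bend': np.float64(0.001)}
```

Request:
arm_command(
  xyz=[
    [0,15,10],
    [-2,30,10],
    [-3,30,10],
    [-3,30,10],
    [-3,30,10],
    [-3,30,10],
    [-3,30,0],
    [0,30,0],
    [0,15,0],
    [0,0,0],
    [0,0,0],
  ],
  spin=[-1,-2,-2,-2,-2,-2,-2,-2,-2,0,0],
)

```text
time: 5.75
tool_pos: [0.4803, 0.0625, 0.3985]
tool_rot: [-3.139, 0.0, 1.586]
contact_force: [-0.8, -0.1, -0.6]
opening: 0.0218
grip_force: 30.0
```

Run:
```python
from h import *
import pickle
c=read_camera('wrist');s=observe();pickle.dump((c,s),open('c3.pkl','wb'));save('w3',c['img'])
print(s['time'],s['tool_pos'].round(4),s['tool_rot'].round(3),held(c,s))
```

```text
5.8 [0.4804 0.062  0.3988] [-3.14   0.     1.585] {'n': np.int64(3791), 'z': np.float64(0.2368), 'end': array([0.0587, 0.0587, 0.0591]), 'b': array([-0.0105,  0.0108]), 'bend': np.float64(-0.0001)}
```

View pics/w3.png

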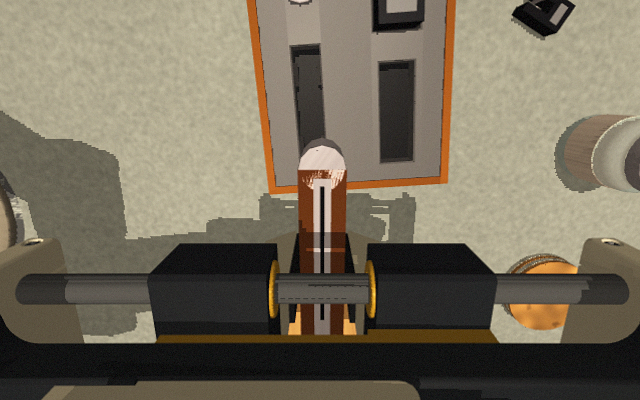

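The long cutout is at (308,45)–(325,150), partly hidden by the held bar. The cutter is at (398,10) and the case edges are clear. I shift right and forward for a free view.

Request:
arm_command(
  xyz=[
    [15,15,0],
    [20,20,0],
    [20,20,0],
    [5,15,0],
    [0,0,0],
    [0,0,0],
  ],
  spin=[0,0,0,0,0,0],
)

```text
time: 6.4
tool_pos: [0.54, 0.132, 0.3992]
tool_rot: [-3.14, 0.001, 1.585]
contact_force: [0.1, 0.6, -0.6]
opening: 0.0222
grip_force: 30.0
```

Run:
```python
from h import *
import pickle
c=read_camera('wrist');s=observe();pickle.dump((c,s),open('c4.pkl','wb'));save('w4',c['img'])
print(s['time'],s['tool_pos'].round(4),s['tool_rot'].round(3),held(c,s))
P=cloud(c);im=c['img'].astype(int)
for z0,z1,n in ((.03,.044,'foam'),):
    m=(P[...,2]>z0)&(P[...,2]<z1);print(n,np.nanmedian(P[m][:,2]))
for p in [(250,60),(300,60),(330,100),(240,150)]: print(p,P[p[1],p[0]].round(4),im[p[1],p[0]])
```

```text
6.45 [0.5399 0.1317 0.3995] [-3.141e+00  1.000e-03  1.584e+00] {'n': np.int64(3765), 'z': np.float64(0.2375), 'end': array([0.0584, 0.0584, 0.0589]), 'b': array([-0.0102,  0.0111]), 'bend': np.float64(0.0006)}
foam 0.040119458296326016
(250, 60) [0.4705 0.2423 0.0452] [236 224 210]
(300, 60) [0.5175 0.2437 0.0394] [163 152 135]
(330, 100) [0.5468 0.2073 0.0604] [54 50 47]
(240, 150) [0.4529 0.1546 0.0314] [61 55 50]
```

View pics/w4.png

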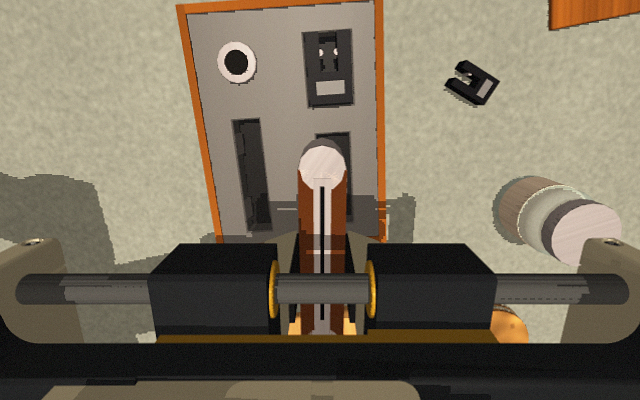

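The long cutout shows at (233,120)–(270,232), the steel stopper at (237,63) and the perched cutter at (328,68), its bridge toward the bottom of the image.

Run:
```python
from h import *
import pickle
c,s=pickle.load(open('c4.pkl','rb'));im=c['img'];P=cloud(c)
g=cv2.cvtColor(im,cv2.COLOR_RGB2GRAY)
for th in (85,100,115):
    m=np.zeros_like(g);m[110:236,215:280]=(g<th)[110:236,215:280]
    n,l,st,_=cv2.connectedComponentsWithStats(m);k=1+np.argmax(st[1:,4]);cn=cv2.findContours((l==k).astype(np.uint8),0,1)[0][0].reshape(-1,2)
    X=plane(c,cn,.038)[:,:2]*1000
    (a,b),(w,h),r=cv2.minAreaRect(X.astype(np.float32));print(th,st[k],(a,b),(w,h),r)
# edges row by row
for r in range(125,230,12): 
    row=g[r,222:285]; print(r,[int(x) for x in row[::2]])
# steel
m=(np.min(im,2)>190).astype(np.uint8);m[:,280:]=0;m[100:]=0
n,l,st,_=cv2.connectedComponentsWithStats(m);k=1+np.argmax(st[1:,4]);cn=max(cv2.findContours((l==k).astype(np.uint8),0,1)[0],key=len).reshape(-1,2)
X=plane(c,cn,.045)[:,:2]*1000;print('steel',cv2.minEnclosingCircle(X.astype(np.float32)))
# cutter by depth height
print(top(c,.05,.066,(.5,.6,.15,.28),.057))
# case right rim, orange
h=cv2.cvtColor(im,cv2.COLOR_RGB2HSV);o=((h[...,0]>5)&(h[...,0]<16)&(h[...,1]>170))
for lo,hi in((175,225),(372,395)):
    pts=[]
    for r in range(20,190,5):
        u=np.nonzero(o[r,lo:hi])[0]
        if len(u)>3: pts.append((lo+u.min(),r,lo+u.max()))
    pts=np.array(pts)
    for j in(0,2):
        X=plane(c,pts[:,[j,1]],.04)[:,:2]*1000
        f=np.polyfit(X[:,1],X[:,0],1);print('rim',len(pts),'x at y=190',np.polyval(f,190).round(1),'deg',np.degrees(np.arctan(-f[0])).round(2))
```

```text
85 [ 232  118   48  118 3335] (472.0089111328125, 123.66423034667969) (40.09846115112305, 129.41519165039062) 4.8078813552856445
100 [ 231  117   49  119 3490] (471.90899658203125, 123.95671844482422) (40.25421142578125, 130.0113067626953) 4.801467418670654
115 [ 231  117   49  119 3595] (471.7565612792969, 124.0859375) (40.79325866699219, 130.1288604736328) 4.509705066680908
125 [141, 139, 137, 136, 139, 91, 38, 40, 38, 44, 49, 49, 52, 48, 48, 49, 48, 57, 53, 87, 150, 144, 144, 144, 146, 146, 143, 146, 148, 149, 146, 149]
137 [138, 138, 135, 139, 134, 142, 90, 53, 56, 55, 39, 45, 47, 46, 43, 49, 48, 48, 50, 60, 123, 142, 143, 144, 146, 143, 145, 140, 148, 145, 143, 146]
149 [135, 135, 139, 137, 134, 133, 129, 91, 51, 55, 57, 32, 48, 43, 50, 41, 46, 43, 44, 47, 64, 136, 143, 137, 142, 142, 140, 144, 142, 145, 142, 148]
161 [133, 133, 135, 139, 135, 132, 135, 119, 62, 38, 44, 49, 46, 45, 46, 52, 47, 45, 46, 44, 50, 83, 142, 137, 139, 143, 141, 139, 142, 144, 143, 148]
173 [135, 130, 136, 133, 132, 134, 130, 139, 102, 52, 37, 37, 45, 48, 46, 50, 41, 45, 43, 43, 47, 39, 104, 140, 138, 1
[... 322 characters left out ...]
 137, 135, 136]
209 [128, 131, 129, 133, 129, 134, 130, 129, 136, 133, 127, 92, 54, 55, 52, 39, 36, 31, 29, 17, 31, 27, 30, 30, 61, 78, 80, 73, 141, 139, 141, 138]
221 [129, 129, 132, 130, 126, 133, 127, 133, 126, 131, 129, 132, 59, 40, 42, 24, 43, 41, 24, 26, 21, 21, 28, 26, 28, 75, 82, 77, 75, 79, 77, 80]
steel ((457.70751953125, 240.60671997070312), 17.510522842407227)
{'n': 2508, 'c': (544.9, 235.7), 'size': (62.1, 40.2), 'ang': 94.8, 'z': np.float64(0.059), 'px': (np.float64(328.9162679425837), np.float64(70.44298245614036)), 'mean': array([0.5453, 0.2331])}
rim 34 x at y=190 411.6 deg 4.81
rim 34 x at y=190 418.7 deg 4.7
rim 34 x at y=190 594.9 deg 4.67
rim 34 x at y=190 601.5 deg 4.78
```

Run:
```python
from h import *
import pickle
c4,s4=pickle.load(open('c4.pkl','rb'));c3,s3=pickle.load(open('c3.pkl','rb'))
def corners(c,box,th=95):
    g=cv2.cvtColor(c['img'],cv2.COLOR_RGB2GRAY).astype(float);u0,u1,v0,v1=box;L=[];R=[]
    for r in range(v0+12,v1):
        d=np.nonzero(g[r,u0:u1]<th)[0]; L.append((u0+d[0],r)); R.append((u0+d[-1],r))
    return np.array(L),np.array(R)
def topedge(c,cols,v0,v1,th=95):
    g=cv2.cvtColor(c['img'],cv2.COLOR_RGB2GRAY);return np.array([(u,v0+np.nonzero(g[v0:v1,u]<th)[0][0]) for u in cols])
def line(c,e,z=.038,k=1):
    X=plane(c,e,z)[:,:2]*1000; return X
yaw=np.radians(4.75);ex=np.array([np.cos(yaw),np.sin(yaw)]);ey=np.array([-ex[1],ex[0]]);o=np.array([508.1,172.5])
for c,box,cols,vv in ((c4,(215,280,116,200),range(238,256,2),(105,150)),(c3,(275,345,42,130),range(298,318,2),(30,70))):
    L,R=corners(c,box);T=topedge(c,cols,*vv)
    print([np.median((line(c,e)-o)@a).round(1) for e,a in((L,ex),(R,ex),(T,ey))],'expect',-58.5,-31.5,18.5)
    pl=np.polyfit(L[:,1],L[:,0],1);pt=np.polyfit(T[:,0],T[:,1],1)
    pr=np.polyfit(R[:,1],R[:,0],1)
    q=[]
    for p in(pl,pr):
        v=(pt[0]*p[1]+pt[1])/(1-pt[0]*p[0]);q.append((p[0]*v+p[1],v))
    print(np.round(q,1)); 
    if c is c4:q4=q
for a,b in zip(q4,q):
    o1,d1=rays(c4,[a]);o2,d2=rays(c3,[b]);t=np.linalg.lstsq(np.c_[d1[0],-d2[0]],o2-o1,rcond=None)[0];print((o1+t[0]*d1[0]).round(4))
```

```text
[np.float64(-59.0), np.float64(-31.4), np.float64(19.0)] expect -58.5 -31.5 18.5
[[241.9 118.9]
 [258.6 117.5]]
[np.float64(-58.8), np.float64(-31.1), np.float64(19.3)] expect -58.5 -31.5 18.5
[[290.2  45.6]
 [319.1  43.5]]
[0.4522 0.1858 0.0123]
[0.4755 0.1891 0.0394]
```

Request:
arm_command(
  xyz=[
    [-20,-2,0],
    [-20,-2,0],
    [-20,-1,0],
    [-13,-0.5,-15],
    [0,0,-35],
    [0,0,-35],
    [0,0,-35],
    [0,0,-20],
    [0,0,-10],
    [0,0,0],
    [0,0,0],
  ],
  spin=[1,1,1,1,0,0,0,0,0,0,0],
)

```text
time: 7.55
tool_pos: [0.4677, 0.1267, 0.2507]
tool_rot: [3.14, 0.0, 1.654]
contact_force: [0.2, -0.8, -1.4]
opening: 0.0216
grip_force: 30.0
```

Run:
```python
from h import *
import pickle
c=read_camera('wrist');d=read_camera('side');s=observe();pickle.dump((c,d,s),open('c5.pkl','wb'))
save('w5',np.hstack([cv2.resize(c['img'],(400,300)),cv2.resize(d['img'][190:320,250:400],(346,300))]))
print(s['time'],s['tool_pos'].round(4),np.degrees(s['tool_rot']).round(2),held(c,s))
```

```text
7.65 [0.4678 0.1269 0.2511] [179.84  -0.    94.78] {'n': np.int64(3723), 'z': np.float64(0.0891), 'end': array([0.0581, 0.0581, 0.0585]), 'b': array([-0.0098,  0.0115]), 'bend': np.float64(0.0006)}
```

View pics/w5.png

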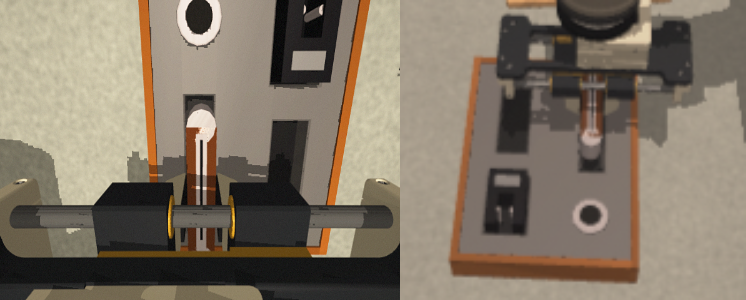

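The bar hangs just above its cutout. The cutout's far end is seen at (199,97) in the composite, with the bar a little to its right at (202,120). I measure the residual offset from this close view.

Run:
```python
from h import *
import pickle
c,d,s=pickle.load(open('c5.pkl','rb'));g=cv2.cvtColor(c['img'],cv2.COLOR_RGB2GRAY)
t=s['tool_pos'][:2];y=s['tool_rot'][2];ax=np.array([np.cos(y),np.sin(y)]);ay=np.array([ax[1],-ax[0]])
for r in range(130,160,6):
    row=g[r,285:352]; dk=np.nonzero(row<100)[0]; L,R=285+dk[0],285+dk[-1]
    X=(plane(c,[(L-.5,r),(R+.5,r)],.038)[:,:2]-t)*1000; print(r,L,R,(X@ay).round(1),(X@ax).round(1))
for u in range(300,340,8):
    v=100+np.nonzero(g[100:160,u]<100)[0][0]; print(u,v,((plane(c,[(u,v-.5)],.038)[0,:2]-t)@ax*1000).round(1))
X=(plane(c,[(380,50)],.038)[0]);print(cloud(c)[60,380])
```

```text
130 295 342 [-14.9  13.1] [58.8 58.8]
136 295 342 [-14.9  13.1] [55.3 55.4]
142 294 343 [-15.6  13.8] [51.8 51.9]
148 295 341 [-15.1  12.7] [48.3 48.3]
154 296 342 [-14.6  13.3] [44.7 44.8]
300 126 61.3
308 126 61.3
316 126 61.4
324 126 61.4
332 126 61.4
[0.49224764 0.22571383 0.04006365]
```

Request:
arm_command(
  xyz=[
    [-1.4,-0.3,0],
    [0,0,-6],
    [0,0,-6],
    [0,0,-5],
    [0,0,-4],
    [0,0,-3],
    [0,0,0],
    [0,0,0],
  ],
  spin=[0,0,0,0,0,0,0,0],
)

```text
time: 8.45
tool_pos: [0.466, 0.1267, 0.2257]
tool_rot: [-3.142, -0.0, 1.654]
contact_force: [0.5, -0.8, -0.4]
opening: 0.0216
grip_force: 30.0
```

Request:
arm_command(
  xyz=[
    [0,0,-1.5],
    [0,0,-1.5],
    [0,0,0],
    [0,0,0],
  ],
  spin=[0,0,0,0],
)

```text
time: 8.85
tool_pos: [0.466, 0.1267, 0.2227]
tool_rot: [3.141, 0.0, 1.654]
contact_force: [-0.3, -0.6, -1.9]
opening: 0.0216
grip_force: 30.0
```

Request:
arm_command(
  xyz=[
    [0,0,-1],
    [0,0,-1],
    [0,0,0],
    [0,0,0],
  ],
  spin=[0,0,0,0],
)

```text
time: 9.25
tool_pos: [0.4661, 0.1267, 0.2207]
tool_rot: [3.141, -0.0, 1.654]
contact_force: [1.6, -0.0, -1.7]
opening: 0.0215
grip_force: 30.0
```

Request:
arm_command(
  xyz=[
    [0,0,-1],
    [0,0,-0.7],
    [0,0,0],
    [0,0,0],
  ],
  spin=[0,0,0,0],
)

```text
time: 9.65
tool_pos: [0.4661, 0.1267, 0.2195]
tool_rot: [3.141, 0.0, 1.655]
contact_force: [-0.6, -0.2, 5.5]
opening: 0.0216
grip_force: 30.0
```

Request:
arm_command(
  xyz=[
    [0,0,0],
    [0,0,0],
    [0,0,0],
    [0,0,0],
  ],
  spin=[0,0,0,0],
  jaw=-0.3,
)

```text
time: 10.05
tool_pos: [0.466, 0.1267, 0.2189]
tool_rot: [-3.141, 0.0, 1.654]
contact_force: [0.5, -0.3, -0.4]
opening: 0.0324
grip_force: 0.0
```

Request:
arm_command(
  xyz=[
    [0,0,10],
    [0,0,20],
    [0,0,20],
    [0,0,0],
    [0,0,0],
  ],
  spin=[0,0,0,0,0],
)

```text
time: 10.55
tool_pos: [0.4659, 0.1267, 0.2694]
tool_rot: [3.14, 0.0, 1.654]
contact_force: [0.3, 0.7, -0.4]
opening: 0.0322
grip_force: 0.0
```

Request:
arm_command(
  xyz=[
    [0,0,0],
    [0,0,0],
    [0,0,0],
    [0,0,0],
    [0,0,0],
    [0,0,0],
  ],
  spin=[0,0,0,0,0,0],
  jaw=-1,
  squeeze=20,
)

```text
time: 11.15
tool_pos: [0.466, 0.1267, 0.2689]
tool_rot: [-3.142, 0.0, 1.654]
contact_force: [-1.3, -0.0, -0.1]
opening: 0.0006
grip_force: 0.0
```

Run:
```python
from h import *
d=read_camera('side');s=observe();w=read_camera('wrist')
print(s['time'],s['tool_pos'].round(4),s['opening'],s['grip_force'],s['contact_force'].round(1))
print(top(d,.047,.066,(.43,.5,.06,.2),.057),top(w,.05,.07,(.43,.5,.1,.2),.057))
save('d6',np.hstack([cv2.resize(w['img'],(400,300)),cv2.resize(d['img'][190:320,250:400],(346,300))]))
```

```text
11.2 [0.466  0.1267 0.269 ] 0.0006845149241715177 0.0 [ 0.1  0.4 -0.3]
{'n': 222, 'c': (464.6, 151.4), 'size': (74.7, 20.0), 'ang': 95.6, 'z': np.float64(0.0555), 'px': (np.float64(333.05405405405406), np.float64(248.01351351351352)), 'mean': array([0.4643, 0.1521])} {'n': 3458, 'c': (464.5, 153.0), 'size': (63.2, 22.1), 'ang': 94.9, 'z': np.float64(0.0579), 'px': (np.float64(321.68999421631), np.float64(183.75187969924812)), 'mean': array([0.4645, 0.1532])}
```

View pics/d6.png

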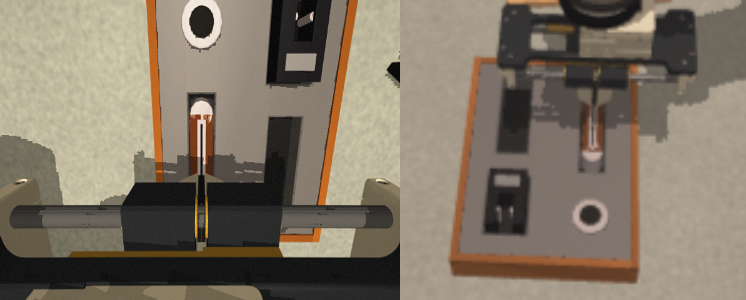

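The bar sits centred, perched on its bulges: (202,120) in the left half, (593,135) in the right half. I press at its middle with shut fingers.

Request:
arm_command(
  xyz=[
    [0,0,-10],
    [0,0,-12],
    [0,0,-8],
    [0,0,-2],
    [0,0,-2],
    [0,0,-2],
    [0,0,-2],
    [0,0,0],
  ],
  spin=[0,0,0,0,0,0,0,0],
)

```text
time: 12.05
tool_pos: [0.4668, 0.1268, 0.2322]
tool_rot: [3.138, -0.0, 1.654]
contact_force: [0.3, 0.6, 6.5]
opening: 0.0003
grip_force: 3.0
```

Request:
arm_command(
  xyz=[
    [0,0,-2],
    [0,0,-2],
    [0,0,-1.5],
    [0,0,0],
    [0,0,0],
  ],
  spin=[0,0,0,0,0],
)

```text
time: 12.55
tool_pos: [0.4687, 0.1269, 0.2286]
tool_rot: [3.13, -0.0, 1.654]
contact_force: [4.8, -0.2, 14.7]
opening: 0.0001
grip_force: 7.6
```

Request:
arm_command(
  xyz=[
    [0,0,-1.5],
    [0,0,-1.5],
    [0,0,0],
    [0,0,0],
  ],
  spin=[0,0,0,0],
)

```text
time: 12.95
tool_pos: [0.4667, 0.1268, 0.2243]
tool_rot: [3.138, -0.0, 1.654]
contact_force: [-2.3, -0.2, 11.8]
opening: 0.0003
grip_force: 6.0
```

Request:
arm_command(
  xyz=[
    [0,0,-1.5],
    [0,0,-1.5],
    [0,0,-1],
    [0,0,0],
    [0,0,0],
  ],
  spin=[0,0,0,0,0],
)

```text
time: 13.45
tool_pos: [0.4664, 0.1268, 0.2223]
tool_rot: [3.137, 0.0, 1.655]
contact_force: [-8.6, -1.4, 35.0]
opening: 0.0003
grip_force: 17.6
```

Floor reached (35 N, tip 44 mm high). I rise and look.

Request:
arm_command(
  xyz=[
    [0,0,10],
    [0,0,30],
    [10,0,30],
    [20,0,30],
    [20,0,30],
    [20,0,30],
    [4,0,15],
    [0,0,0],
    [0,0,0],
  ],
  spin=[0,0,0,0,0,0,0,0,0],
)

```text
time: 14.35
tool_pos: [0.5396, 0.1267, 0.3929]
tool_rot: [-3.141, 0.0, 1.654]
contact_force: [-0.9, 0.6, -1.2]
opening: 0.0005
grip_force: 0.0
```

```bash
cat > lv.py <<'E'
from h import *
w=read_camera('wrist');s=observe();P=cloud(w)
print(s['time'],s['tool_pos'].round(4),s['contact_force'].round(1))
save('w7_%d'%(s['time']*10),w['img'])
yaw=np.radians(4.75);ex=np.array([np.cos(yaw),np.sin(yaw)]);ey=np.array([-ex[1],ex[0]]);o=np.array([.5081,.1725])
Q=(P[...,:2]-o);a=Q@ex*1000;b=Q@ey*1000;z=P[...,2]*1000
def z_at(x,y,r=4):
    m=(abs(a-x)<r)&(abs(b-y)<r)&(z>0)&(z<90);return (round(float(np.median(z[m])),2),int(m.sum())) if m.any() else None
print('foam',[z_at(x,y) for x,y in((-5,-80),(-5,-20),(-5,30),(-5,80))])
print('bar',[(y,z_at(-45+dx,y)) for y in(-90,-80,-70,-42,-10,0,6) for dx in(-6,6)])
print('cutter',[((x,y),z_at(x,y)) for y in(36,44,52,72,80,87) for x in(28,56)])
print(top(w,.0435,.055,(.43,.5,.06,.2),.044))
E
python3 lv.py
```

```text
14.4 [0.5393 0.1267 0.3923] [ 0.  -0.1  0.1]
foam [(39.98, 53), (40.18, 63), (40.04, 80), (40.26, 80)]
bar [(-90, (46.45, 48)), (-90, (45.86, 57)), (-80, (46.39, 56)), (-80, (46.21, 53)), (-70, (46.27, 55)), (-70, (46.23, 57)), (-42, (46.34, 63)), (-42, (46.26, 64)), (-10, (46.5, 68)), (-10, (46.19, 66)), (0, (46.37, 65)), (0, (46.07, 63)), (6, (46.42, 60)), (6, (46.07, 73))]
cutter [((28, 36), (58.87, 81)), ((56, 36), (58.82, 75)), ((28, 44), (59.16, 90)), ((56, 44), (59.13, 89)), ((28, 52), (58.88, 81)), ((56, 52), (58.97, 81)), ((28, 72), (58.99, 88)), ((56, 72), (59.07, 89)), ((28, 80), (59.06, 92)), ((56, 80), (59.07, 85)), ((28, 87), (59.05, 89)), ((56, 87), (59.07, 92))]
{'n': 2333, 'c': (467.2, 126.4), 'size': (114.5, 22.9), 'ang': 94.8, 'z': np.float64(0.0463), 'px': (np.float64(250.53921988855552), np.float64(167.42391770252894)), 'mean': array([0.4669, 0.1289])}
```

The bar is level, 6 mm above the foam, and centred. Next I press the cutter over both legs and the bridge edge, with the jaw open about 20 mm.

Request:
arm_command(
  xyz=[
    [1,15,0],
    [1,30,0],
    [1,30,0],
    [1,25,-10],
    [1,8,-30],
    [0,0,-35],
    [0,0,-35],
    [0,0,-22],
    [0,0,-10],
    [0,0,0],
    [0,0,0],
  ],
  spin=[0,0,0,0,0,0,0,0,0,0,0],
  jaw=-0.56,
)

```text
time: 15.5
tool_pos: [0.5452, 0.2352, 0.2523]
tool_rot: [3.14, -0.0, 1.655]
contact_force: [1.0, -0.1, 0.7]
opening: 0.0201
grip_force: 0.0
```

Request:
arm_command(
  xyz=[
    [0,0,-4],
    [0,0,-2],
    [0,0,-2],
    [0,0,-2],
    [0,0,-2],
    [0,0,0],
  ],
  spin=[0,0,0,0,0,0],
)

```text
time: 16.1
tool_pos: [0.5449, 0.2346, 0.2392]
tool_rot: [-3.141, 0.0, 1.654]
contact_force: [-0.3, 0.1, -0.4]
opening: 0.0203
grip_force: 0.0
```

Request:
arm_command(
  xyz=[
    [0,0.5,-2],
    [0,0,-2],
    [0,0,-2],
    [0,0,-2],
    [0,0,-2],
    [0,0,0],
  ],
  spin=[0,0,0,0,0,0],
)

```text
time: 16.7
tool_pos: [0.5451, 0.2353, 0.231]
tool_rot: [3.14, -0.0, 1.654]
contact_force: [-2.2, -0.1, 10.5]
opening: 0.0206
grip_force: 5.4
```

Request:
arm_command(
  xyz=[
    [0,0,-1.5],
    [0,0,-1.5],
    [0,0,-1.5],
    [0,0,0],
    [0,0,0],
  ],
  spin=[0,0,0,0,0],
)

```text
time: 17.2
tool_pos: [0.5451, 0.2354, 0.2265]
tool_rot: [3.14, -0.0, 1.655]
contact_force: [-2.6, -0.0, 9.9]
opening: 0.0205
grip_force: 5.2
```

Request:
arm_command(
  xyz=[
    [0,0,-1.5],
    [0,0,-1.5],
    [0,0,-1.5],
    [0,0,0],
    [0,0,0],
  ],
  spin=[0,0,0,0,0],
)

```text
time: 17.7
tool_pos: [0.5451, 0.2354, 0.2222]
tool_rot: [3.14, -0.001, 1.655]
contact_force: [-2.7, -0.7, 10.8]
opening: 0.0201
grip_force: 6.0
```

Request:
arm_command(
  xyz=[
    [0,0,-1.5],
    [0,0,-1.5],
    [0,0,0],
    [0,0,0],
  ],
  spin=[0,0,0,0],
)

```text
time: 18.1
tool_pos: [0.545, 0.2354, 0.2221]
tool_rot: [3.138, -0.001, 1.655]
contact_force: [-10.4, -2.5, 32.8]
opening: 0.0203
grip_force: 16.3
```

Floor reached. I rise, move back and check.

Request:
arm_command(
  xyz=[
    [0,0,10],
    [0,0,30],
    [0,0,30],
    [0,-20,30],
    [0,-30,30],
    [0,-30,30],
    [0,-25,10],
    [0,-5,0],
    [0,0,0],
    [0,0,0],
  ],
  spin=[0,0,0,0,0,0,0,0,0,0],
)

```text
time: 19.1
tool_pos: [0.5448, 0.1259, 0.3864]
tool_rot: [-3.14, -0.0, 1.655]
contact_force: [-0.5, -0.5, -0.4]
opening: 0.0202
grip_force: 0.0
```

```bash
python3 lv.py; ls pics|tail -3
```

```text
19.15 [0.5448 0.1261 0.3863] [-0.2  0.2 -0.1]
foam [(39.98, 58), (40.03, 64), (40.0, 67), (40.1, 80)]
bar [(-90, (46.33, 51)), (-90, (46.01, 57)), (-80, (46.56, 51)), (-80, (46.44, 54)), (-70, (46.55, 59)), (-70, (46.11, 59)), (-42, (46.44, 63)), (-42, (46.21, 62)), (-10, (46.58, 61)), (-10, (46.23, 67)), (0, (46.63, 71)), (0, (46.19, 77)), (6, (46.3, 62)), (6, (45.98, 73))]
cutter [((28, 36), (46.16, 81)), ((56, 36), (46.26, 79)), ((28, 44), (46.26, 82)), ((56, 44), (46.34, 81)), ((28, 52), (46.06, 88)), ((56, 52), (46.02, 89)), ((28, 72), (45.96, 90)), ((56, 72), (45.77, 89)), ((28, 80), (46.21, 86)), ((56, 80), (46.07, 87)), ((28, 87), (45.89, 88)), ((56, 87), (46.04, 89))]
{'n': 2426, 'c': (467.2, 126.6), 'size': (114.3, 22.9), 'ang': 94.8, 'z': np.float64(0.0464), 'px': (np.float64(244.32110469909315), np.float64(167.6434460016488)), 'mean': array([0.4669, 0.1289])}
w5.png
w7_144.png
w7_191.png
```

Both stand 6 mm above the foam and level.

```bash
python3 -c "
from cell import *
print(hand_in())"
```

```text
the job is handed in; nothing more can be done
None
```

The corkscrew is seated in the long cutout, and the foil cutter has been pressed down into its own. Both measured about 6 mm above the foam and level before I handed the job in at about 19 s.

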